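# Stop check and restart of the tube mixer

### The job

Do the stop check on the tube mixer and restart it: push the red mushroom stop fully down so that it latches, then twist its cap fully clockwise so that it comes back up. Then press the green, the blue and the yellow key, in that order, one at a time, each fully down for a moment and then released; slide the clear guard aside by its orange fin whenever it is over the key you need. Do not press the black key or the two white keys, and do not shove or topple the things standing around.

Things in the scene. Friction and masses are not known exactly. Their poses are not given: they have to be found in the camera images.
- console: white control console of the tube mixer, a fixed box 210 x 210 x 50 mm, with two columns of three keys on top and an aluminium rail (12 mm wide, its top 76 mm above the table) along each of its two x edges (x = -94 and +94 mm). Origin: centre of its underside; x points from its front edge to its back, y along the way the guard slides, z up
- guard (a joint): the sliding key guard, a clear plate with orange edges, 190 mm (x) by 60 mm (y) by 4 mm, its underside 77 mm and its top 81 mm above the table; it slides along the console's y from 0 (covers the column at console y = -37 mm) to 0.074 m (covers the column at y = +37 mm); in between it blocks both partly. It takes about 2 N to slide and stays where it is left
- guard_fin (a point): middle of the top edge of the guard's upright orange fin, 111 mm above the table. The fin stands 30 mm above the plate on its centre line: 70 mm long along the console's x, 10 mm thick along y. Push it sideways or pinch it; axes as the console's
- stop_top (a point): centre of the flat top of the red mushroom stop on a fixed yellow box (90 x 90 x 50 mm). The cap is a cylinder of 44 mm diameter and 26 mm height, its top 94 mm above the table when up and 86 mm when latched down; below it a 40 mm black collar reaches 56 mm above the table. The box stands to the left or to the right of the console
- stop (a joint): how far the red mushroom is pressed down: 0 up, 0.008 m fully down; takes about 5 N and stays down (latches) until the cap is twisted
- stop_cap (a joint): twist of the red cap, clockwise seen from above: 0 at rest, 1.2 rad at its stop. Twisting it fully clockwise drives the mushroom back up 8 mm; let go, it springs back to 0
- key_green_top (a point): green push key, a 34 mm round cap in a 50 mm grey housing on the console; one of six keys at console x -54, 0, +54 mm and y -37, +37 mm, any key in any place. This point is the centre of the cap's top face, 68 mm above the table (18 mm above the console's top) when up; z is up
- key_green (a joint): how far the green key is pressed: 0 up, 0.006 m fully down (about 5 N); it springs back up
- key_blue_top (a point): blue push key, a 34 mm round cap in a 50 mm grey housing on the console; one of six keys at console x -54, 0, +54 mm and y -37, +37 mm, any key in any place. This point is the centre of the cap's top face, 68 mm above the table (18 mm above the console's top) when up; z is up
- key_blue (a joint): how far the blue key is pressed: 0 up, 0.006 m fully down (about 5 N); it springs back up
- key_yellow_top (a point): yellow push key, a 34 mm round cap in a 50 mm grey housing on the console; one of six keys at console x -54, 0, +54 mm and y -37, +37 mm, any key in any place. This point is the centre of the cap's top face, 68 mm above the table (18 mm above the console's top) when up; z is up
- key_yellow (a joint): how far the yellow key is pressed: 0 up, 0.006 m fully down (about 5 N); it springs back up
- key_white_top (a point): white push key, same size and kind as the coloured ones, in one of the six places; not part of the sequence. Centre of its top face
- key_white (a joint): how far the white key is pressed: 0 up, 0.006 m down
- key_black_top (a point): black push key, same size and kind as the coloured ones, in one of the six places; not part of the sequence. Centre of its top face
- key_black (a joint): how far the black key is pressed: 0 up, 0.006 m down
- key_white2_top (a point): second white push key, same size and kind as the coloured ones, in one of the six places; not part of the sequence. Centre of its top face
- key_white2 (a joint): how far the second white key is pressed: 0 up, 0.006 m down
- bottle: amber bottle, 66 mm diameter, 180 mm tall, standing close beside the console; origin at the centre of its base
- flask: white bottle, 60 mm diameter, 170 mm tall, standing close beside the console on the other side; origin at the centre of its base
- barrel: yellow waste pot with a red lid, 94 mm diameter, 104 mm tall; origin at the centre of its base. It is on the other side of the console from the stop box
- tube_rack: dark rack of capped sample tubes, 70 x 200 x 86 mm, behind the console; origin at the centre of its underside
- carton: cardboard carton, 120 x 160 x 70 mm; origin at the centre of its underside
- mug: blue mug, 80 mm diameter, 95 mm tall, handle at its +y; stands to the right of the console; origin at the centre of its base

How it is judged (in metres and radians):
On the way, in this order (a step that is already met when the one before it is completed fails the run):
1. the red stop is pushed fully down (value of joint stop above 0.0065 m), for 0.1 s.
2. the red cap is twisted clockwise and the stop is back up (value of joint stop below 0.002 m and value of joint stop_cap above 0.7 rad), for 0.05 s.
3. the green key alone is fully down (value of joint key_green above 0.0045 m and value of joint stop below 0.002 m and value of joint each of key_blue, key_yellow, key_white, key_black, key_white2 below 0.0015 m), for 0.1 s.
4. the blue key alone is fully down (value of joint key_blue above 0.0045 m and value of joint stop below 0.002 m and value of joint each of key_green, key_yellow, key_white, key_black, key_white2 below 0.0015 m), for 0.1 s.
5. the yellow key alone is fully down (value of joint key_yellow above 0.0045 m and value of joint stop below 0.002 m and value of joint each of key_green, key_blue, key_white, key_black, key_white2 below 0.0015 m), for 0.1 s.
At the end, for the whole second after the job is handed in: the red stop is up (within 2 mm) with its cap sprung back (within 0.3 rad), every key is up (within 1.5 mm), and the six things standing around are at rest, upright (within 0.2 rad) and within 30 mm of where they were; the guard may be anywhere (value of joint each of key_green, key_blue, key_yellow, key_white, key_black, key_white2 below 0.0015 m and value of joint stop below 0.002 m and value of joint stop_cap below 0.3 rad and linear speed of each of bottle, flask, barrel, tube_rack, carton, mug below 0.02 m/s and distance of each of bottle, flask, barrel, tube_rack, carton, mug from where it was at the start of the episode below 0.03 m and angle between each of bottle, flask, barrel, tube_rack, carton, mug's own z axis and vertical below 0.2 rad); the robot touches nothing.
It fails at once if a coloured key is pressed (3 mm) while the red stop is down (value of joint stop above 0.0065 m and value of joint any of key_green, key_blue, key_yellow above 0.003 m).
It fails at once if the black key or a white key is pressed (3 mm) (value of joint any of key_white, key_black, key_white2 above 0.003 m).
It fails at once if two coloured keys are down at once (3 mm) (value of joint each of key_green, key_blue above 0.003 m or value of joint each of key_green, key_yellow above 0.003 m or value of joint each of key_blue, key_yellow above 0.003 m).
It fails at once if a thing standing around is shoved 30 mm or toppled (distance of any of bottle, flask, barrel, tube_rack, carton, mug from where it was at the start of the episode above 0.03 m or angle between any of bottle, flask, barrel, tube_rack, carton, mug's own z axis and vertical above 0.35 rad).
It also fails if it takes over 69 s, if anything falls off the work surface, if the arm or the gripper's body presses on something with over 40 N, if the wrist force passes 120 N, or if a joint passes its speed limit or range.

### The arm

A 6-joint arm with a two-finger parallel gripper is mounted at the origin on the work surface. World frame = base frame: x ahead of the robot, y to its left, z up, the work surface at z = 0. Lengths are in mm, angles in rad, forces in N, time in s.
With the tool pointing down it reaches from about 350 to 975 mm from the base axis. Payload 7.1 kg.
Tool frame: the origin (TCP) lies midway between the tips of the shut fingers; the grasp point (between the pads) lies 19 mm behind it; z points along the fingers, y is the line along which they close (so a half turn about z gives the same grasp; the last joint's range is limited). The gripper opens to 88 mm and grips with 3 to 60 N. Pads are 20 mm wide; open, the fingers measure 115 mm over their backs; the gripper's body (75 mm by 178 mm) begins 61 mm behind the grasp point.
Start: joints at [-1.209, 0.423, 1.63, -0, 1.089, -0.019], TCP at [232.306, -580.206, 222.675] pointing down, gripper open.
Joint ranges: [-3, 3], [-0.9, 2.11], [0.09, 2.58], [-1.31, 4.45], [0.11, 2.69], [-2.54, 2.54]. Speed limits (rad/s): [2.39, 2.39, 3.01, 3.14, 3.14, 3.14].

### API

Orientations are given as a rotation vector (axis times angle).
In Python, from workcell import get_obs, get_image, camera_params, close_job gives the robot as it stands.
- The arm moves only by the shell command python3 -m creep 'ROWS' [OPENING]. ROWS is a JSON object of lists of equal length, an entry for each row: "delta_pos": the shift along the tool's x, y, z in m, a list of three; "twist": the turn, a rotation vector about the tool's x, y, z in degrees, a list of three. A call has 1 to 20 rows; each row shifts and turns the commanded pose from where the row before left it, along the tool's axes as they then stand; what a row does not reach is not made up. A row lasts 1/12 s, in which the tool goes at most 41.7 mm and 7.16 degrees, less where a joint would pass 70% of its speed; a pose out of reach is approached as far as the arm can. A call with a gripper value outside its range is refused whole. OPENING is the opening, from 0 (shut) to 1 (fully open), set as the call begins (- or left out, the last holds). The fingers move at their own pace and stop on an object; the grip force is fixed at half the most. Time passes only in rows, so rows that do not move let the fingers close. It gives the time, the measured TCP pose, the force, the opening and the grip force at its end, in the units of the state.
- get_obs(): the state, without advancing time (a new reading comes with each control period).
- get_image(name): name is "side" or "top"; returns (picture, depth): 420x560x3 uint8, red, green, blue; 420x560 float32, mm along the optical axis (not along the pixel's ray), 0 where there is no reading.
- camera_params(name): a dict with "camera_matrix" (3x3 intrinsics, pixels), "extrinsics" (4x4, takes a point from camera to world coordinates). Camera axes: x right, y down, z forward; pixel columns grow to the right and rows downward; lengths in mm; the calibration is good to about 2 mm. A picture is of the moment at which its call begins. camera_params takes no time and is no camera call.
- close_job(): hands the job in; it is judged then, once.
The state is a dict: "t": time; "qpos": joint angles; "qvel": joint speeds; "joint_torque": joint torques, N m; "ee_pos": TCP position; "orientation": TCP orientation; "ft_force": force on the tool from outside, world axes, zero at the start; "moment": the same for the moment, N m; "width": finger opening in mm; "grasp_force": force on a finger pad.
Only numpy, scipy, OpenCV 4.12 (cv2) and the standard library are available. Lean on these libraries where they do the work, as an engineer would, in place of code of your own. Each camera call takes 0.05 s, during which the arm holds its last target. There are 200 camera calls.

## Working session

There is one attempt and no reset: what is moved stays moved. The work goes in short steps, Python scripts to look and compute and a shell command to move; the robot and the scene stay as the last step left them, time stands still between calls to the robot, and variables do not carry over. Pictures are saved under pics/ and viewed, at most 10 in all, crops included, and the job is handed in when it is done.

```bash
mkdir -p pics; ls; python3 - <<'E'
from workcell import *
import cv2,numpy as np
for n in("top","side"):
    p,d=get_image(n); cv2.imwrite(f"pics/{n}0.png",p[:,:,::-1]); np.save(f"{n}0.npy",d)
    c=camera_params(n); print(n,c)
print(get_obs())
E
```

```text
pics
top {'camera_matrix': array([[449.89383364,   0.        , 280.3129936 ],
       [  0.        , 449.89383364, 215.36194285],
       [  0.        ,   0.        ,   1.        ]]), 'extrinsics': array([[ 9.70777119e-03, -9.89166921e-01,  1.46473756e-01,
         4.69849673e+02],
       [-9.99647042e-01, -1.32226958e-02, -2.30424114e-02,
         1.90738038e+01],
       [ 2.47295690e-02, -1.46198367e-01, -9.88946149e-01,
         1.02820340e+03],
       [ 0.00000000e+00,  0.00000000e+00,  0.00000000e+00,
         1.00000000e+00]])}
side {'camera_matrix': array([[380.64717094,   0.        , 286.85619018],
       [  0.        , 380.64717094, 209.70486257],
       [  0.        ,   0.        ,   1.        ]]), 'extrinsics': array([[ 9.93367463e-01, -6.58952786e-02,  9.42278943e-02,
         5.32548990e+02],
       [-1.14961342e-01, -5.53284619e-01,  8.25021224e-01,
        -8.18587806e+02],
       [-2.23015879e-03, -8.30381805e-01, -5.57190348e-01,
         6.46631812e+02],
       [ 0.00000000e+00,  0.00000000e+00,  0.00000000e+00,
         1.00000000e+00]])}
{'t': 0.1, 'qpos': array([-1.20904176e+00,  4.23767357e-01,  1.63058558e+00, -6.59336540e-06,
        1.08858153e+00, -1.89546132e-02]), 'qvel': array([-2.62351353e-03, -3.38687905e-03, -3.32524601e-03,  8.68255392e-05,
        2.21112043e-03, -3.80692520e-03]), 'joint_torque': array([-1.06882024e-03, -5.45616817e+01, -2.74324948e+01,  6.45030336e-02,
        1.88696128e-02, -3.91409537e-05]), 'ee_pos': array([ 232.11397305, -579.77843442,  221.98858887]), 'orientation': array([-3.08354849e+00, -5.94166350e-01,  3.68380511e-04]), 'ft_force': array([ 0.6650105 , -0.21136009, -0.36491712]), 'moment': array([ 0.01830505,  0.03123394, -0.05912391]), 'grasp_force': 0.0, 'width': 87.67425583436584}
```

View pics/top0.png

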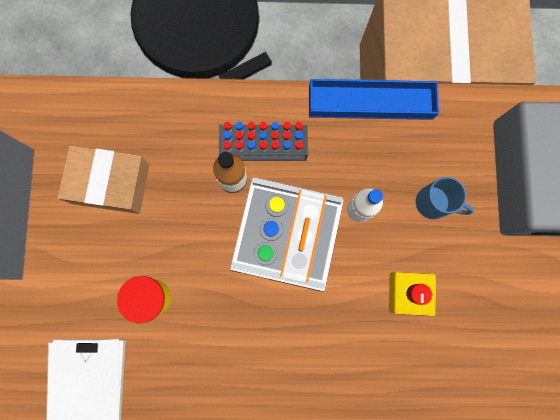

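View pics/side0.png

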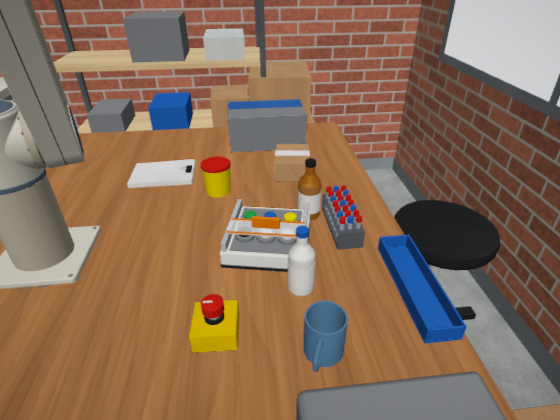

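The top view shows the guard (orange edges, x≈290–318) over the right-hand column of white and black keys. The green (265,253), blue (271,229) and yellow (277,205) keys are uncovered. The stop is at about (421,294), the bottle at (230,170) and the flask at (367,204). I'll enlarge the console and stop area and measure there.

```bash
cat > h.py <<'E'
import numpy as np,cv2
from workcell import *
def ray(n,u,v,z):
    c=camera_params(n);K=c["camera_matrix"];E=c["extrinsics"]
    d=E[:3,:3]@np.linalg.solve(K,[u,v,1.]);o=E[:3,3]
    return (o+d*(z-o[2])/d[2]).round(1)
def blob(p,roi,lo,hi):
    x0,y0,x1,y1=roi
    m=cv2.inRange(cv2.cvtColor(p[y0:y1,x0:x1],cv2.COLOR_RGB2HSV),lo,hi)
    n,l,s,c=cv2.connectedComponentsWithStats(m);i=1+np.argmax(s[1:,4])
    return c[i]+[x0,y0],s[i]
E
python3 - <<'E'
from h import *
p=cv2.imread("pics/top0.png")[:,:,::-1].copy();d=np.load("top0.npy")
for n,roi,lo,hi,z in [("green",(250,240,282,268),(45,100,50),(80,255,255),68),("blue",(255,215,287,243),(100,120,50),(125,255,255),68),("yellow",(262,190,292,218),(22,150,100),(35,255,255),68),("fin",(296,215,312,255),(5,180,120),(18,255,255),111),("stop",(400,275,440,310),(0,150,80),(4,255,255),94)]:
    c,s=blob(p,roi,lo,hi); print(n,c.round(1),s,ray("top",*c,z),"depth",d[int(c[1]),int(c[0])])
# heightmap
c=camera_params("top");K=c["camera_matrix"];E=c["extrinsics"]
v,u=np.mgrid[:420,:560];P=np.stack([(u-K[0,2])/K[0,0]*d,(v-K[1,2])/K[1,1]*d,d],-1)@E[:3,:3].T+E[:3,3]
for n,(x0,y0,x1,y1) in dict(bottle=(205,145,250,195),flask=(345,180,390,225),mug=(410,170,480,225),barrel=(110,270,175,330),rack=(215,115,312,165),stop=(385,265,440,320)).items():
    Q=P[y0:y1,x0:x1].reshape(-1,3);Q=Q[(Q[:,2]>40)&(Q[:,2]<200)]
    print(n,Q.min(0).round(),Q.max(0).round())
    t=Q[Q[:,2]>Q[:,2].max()-8];print("   top mean",t.mean(0).round(1))
s=cv2.resize(p[170:320,220:450],None,fx=3.4,fy=3.4,interpolation=2);cv2.imwrite("pics/crop.png",s[:,:,::-1])
E
```

```text
green [265.  252.7] [  8   5  15  16 188] [531.2  28.5  68. ] depth 956.085
blue [270.8 228.1] [  9   6  15  15 184] [584.1  16.8  68. ] depth 964.07733
yellow [276.4 204. ] [  7   7  16  15 184] [636.7   5.5  68. ] depth 970.4229
fin [303.7 233.9] [  3   3  11  33 132] [567.8 -50.6 111. ] depth 924.7816
stop [419.5 293.2] [  9   9  23  20 340] [ 449.7 -291.5   94. ] depth 928.70276
bottle [662.  66.  41.] [774. 140. 184.]
   top mean [704.4 107.  179.1]
flask [ 608. -215.   40.] [ 668. -157.  173.]
   top mean [ 637.8 -186.8  169.3]
mug [ 618. -427.   40.] [ 697. -319.   99.]
   top mean [ 659.1 -359.6   94. ]
barrel [388. 231.  40.] [479. 325. 108.]
   top mean [432.9 277.7 103.2]
rack [694. -63.  45.] [823. 137. 184.]
   top mean [705.7 107.  179.1]
stop [ 402. -343.   40.] [ 494. -250.   98.]
   top mean [ 448.1 -295.9   93.2]
```

View pics/crop.png

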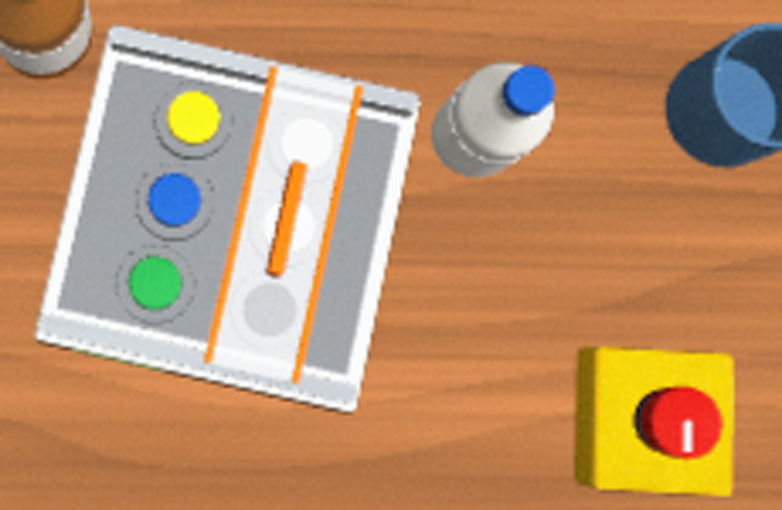

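The crop confirms the layout: guard over whites and black, coloured column free, and the cap centre at about (684,422) in the crop. So no guard move is needed. Next I work out the move to above the stop.

```bash
cat >> h.py <<'E'
from scipy.spatial.transform import Rotation as Ro
def go(x,y,z):
    o=get_obs();R=Ro.from_rotvec(o["orientation"]);m=R.as_matrix()
    print("t",round(o["t"],2),"pos",o["ee_pos"].round(1),"yaw_y",np.degrees(np.arctan2(m[1,1],m[0,1])).round(1),"q",o["qpos"].round(2),"F",o["ft_force"].round(1),"w",round(o["width"],1),"z",m[:,2].round(4))
    dl=m.T@(np.array([x,y,z])-o["ee_pos"]);print("delta tool mm",dl.round(1));return dl
E
python3 -c "
from h import *
go(448,-296,130)"
```

```text
t 0.1 pos [ 232.1 -579.8  222. ] yaw_y -68.2 q [-1.21  0.42  1.63 -0.    1.09 -0.02] F [ 0.7 -0.2 -0.4] w 87.7 z [-5.0e-04  1.3e-03 -1.0e+00]
delta tool mm [ 305.9 -183.1   92.2]
```

```bash
python3 -m creep '{"delta_pos":[[0.01,-0.006,0.003],[0.022,-0.013,0.007],[0.025,-0.015,0.0075],[0.025,-0.015,0.0075],[0.025,-0.015,0.0075],[0.025,-0.015,0.0075],[0.025,-0.015,0.0075],[0.025,-0.015,0.0075],[0.025,-0.015,0.0075],[0.025,-0.015,0.0075],[0.025,-0.015,0.0075],[0.025,-0.015,0.0075],[0.016,-0.009,0.005],[0.008,-0.005,0.002],[0,0,0],[0,0,0]],"twist":[[0,0,0],[0,0,0],[0,0,0],[0,0,0],[0,0,0],[0,0,0],[0,0,0],[0,0,0],[0,0,0],[0,0,0],[0,0,0],[0,0,0],[0,0,0],[0,0,0],[0,0,0],[0,0,0]]}' 0; python3 -c "
from h import *
go(448,-296,100)
p,d=get_image('side');cv2.imwrite('pics/s1.png',cv2.resize(p[200:370,130:330],None,fx=3,fy=3)[:,:,::-1])"
```

```text
t: 1.43
ee_pos: [448.3, -296.3, 130.6]
orientation: [-3.084, -0.596, 0.001]
ft_force: [0.3, 0.5, 0.4]
width: 0.3
grasp_force: 0.0
t 1.43 pos [ 448.3 -296.3  130.6] yaw_y -68.1 q [-0.61  0.43  1.89 -0.    0.83  0.58] F [0.3 0.5 0.4] w 0.3 z [-4.e-04  1.e-04 -1.e+00]
delta tool mm [-0.1 -0.4 30.6]
```

View pics/s1.png

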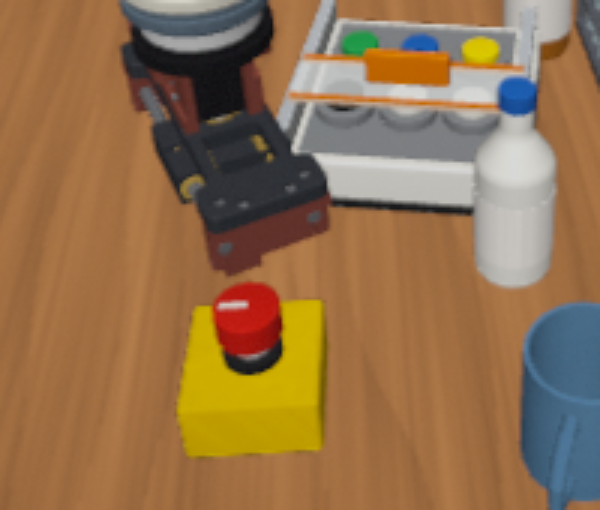

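The side view shows the closed fingertips at crop (235,265), right above the red cap at (248,300). Pressing down.

```bash
python3 -m creep '{"delta_pos":[[0,0,0.01],[0,0,0.014],[0,0,0.008],[0,0,0.003],[0,0,0.003],[0,0,0.003],[0,0,0.003],[0,0,0.001],[0,0,0.0005],[0,0,0],[0,0,0],[0,0,0]],"twist":[[0,0,0],[0,0,0],[0,0,0],[0,0,0],[0,0,0],[0,0,0],[0,0,0],[0,0,0],[0,0,0],[0,0,0],[0,0,0],[0,0,0]]}' 0
```

```text
t: 2.48
ee_pos: [448.4, -296.9, 86.2]
orientation: [3.084, 0.595, 0.0]
ft_force: [-5.1, 0.4, 11.4]
width: 0.7
grasp_force: 5.5
```

```bash
python3 -m creep '{"delta_pos":[[0,0,0.001],[0,0,0.001],[0,0,0],[0,0,0]],"twist":[[0,0,0],[0,0,0],[0,0,0],[0,0,0]]}' 0
python3 -m creep '{"delta_pos":[[0,0,-0.01],[0,0,-0.015],[0,0,-0.015],[0,0,0],[0,0,0],[0,0,0],[0,0,0],[0,0,0]],"twist":[[0,0,0],[0,0,0],[0,0,0],[0,0,0],[0,0,0],[0,0,0],[0,0,0],[0,0,0]]}' 1
python3 - <<'E'
from h import *
go(448,-296,57)
p,d=get_image('side');cv2.imwrite('pics/s2.png',cv2.resize(p[200:370,130:330],None,fx=3,fy=3)[:,:,::-1])
E
```

```text
t: 2.82
ee_pos: [448.7, -297.2, 85.9]
orientation: [3.083, 0.595, 0.001]
ft_force: [-10.4, 3.5, 29.0]
width: 0.1
grasp_force: 14.5
t: 3.48
ee_pos: [447.9, -296.3, 122.3]
orientation: [-3.084, -0.594, 0.002]
ft_force: [-0.4, 0.6, 0.8]
width: 50.3
grasp_force: 0.0
t 3.48 pos [ 447.9 -296.3  122.3] yaw_y -68.2 q [-0.61  0.44  1.89  0.    0.81  0.58] F [-0.4  0.6  0.8] w 50.3 z [-1.2e-03  9.0e-04 -1.0e+00]
delta tool mm [ 0.2 -0.1 65.3]
```

View pics/s2.png

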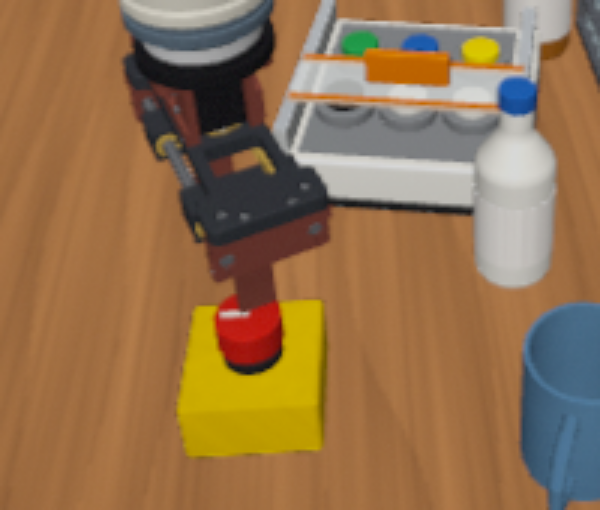

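The cap now sits lower, its top at row 298 against 285 before, so it is latched. The gripper is opening; next I descend around the cap.

```bash
python3 -m creep '{"delta_pos":[[0,0,0],[0,0,0],[0,0,0],[0,0,0],[0,0,0],[0,0,0.008],[0,0,0.012],[0,0,0.012],[0,0,0.012],[0,0,0.012],[0,0,0.006],[0,0,0.003],[0,0,0],[0,0,0]],"twist":[[0,0,0],[0,0,0],[0,0,0],[0,0,0],[0,0,0],[0,0,0],[0,0,0],[0,0,0],[0,0,0],[0,0,0],[0,0,0],[0,0,0],[0,0,0],[0,0,0]]}' 1
python3 -m creep '{"delta_pos":[[0,0,0],[0,0,0],[0,0,0],[0,0,0],[0,0,0],[0,0,0],[0,0,0],[0,0,0],[0,0,0],[0,0,0]],"twist":[[0,0,0],[0,0,0],[0,0,0],[0,0,0],[0,0,0],[0,0,0],[0,0,0],[0,0,0],[0,0,0],[0,0,0]]}' 0.3
```

```text
t: 4.7
ee_pos: [448.5, -296.6, 58.1]
orientation: [-3.085, -0.595, 0.0]
ft_force: [-0.9, -0.2, -0.2]
width: 87.6
grasp_force: 0.0
t: 5.53
ee_pos: [448.2, -296.1, 58.2]
orientation: [-3.084, -0.594, 0.001]
ft_force: [-0.8, 4.0, 5.4]
width: 43.7
grasp_force: 30.0
```

```bash
python3 -m creep '{"delta_pos":[[0,0,-0.0003],[0,0,-0.0007],[0,0,-0.0007],[0,0,-0.0007],[0,0,-0.0007],[0,0,-0.0007],[0,0,0],[0,0,0]],"twist":[[0,0,3],[0,0,6],[0,0,6],[0,0,6],[0,0,6],[0,0,6],[0,0,0],[0,0,0]]}' 0.3; python3 -c "
from h import *
go(448,-296,58);print(get_obs()['moment'])
p,d=get_image('side');cv2.imwrite('pics/s3.png',cv2.resize(p[200:370,130:330],None,fx=3,fy=3)[:,:,::-1])"
```

```text
t: 6.2
ee_pos: [448.2, -296.6, 61.8]
orientation: [-3.127, 0.301, 0.001]
ft_force: [-1.6, 0.6, 0.8]
width: 43.4
grasp_force: 30.0
t 6.2 pos [ 448.2 -296.6   61.8] yaw_y -101.0 q [-0.61  0.54  1.91 -0.    0.69  1.16] F [-1.6  0.6  0.8] w 43.4 z [-3.e-04  1.e-04 -1.e+00]
delta tool mm [-0.3 -0.5  3.8]
[ 0.19223021  0.16492807 -0.01524836]
```

View pics/s3.png

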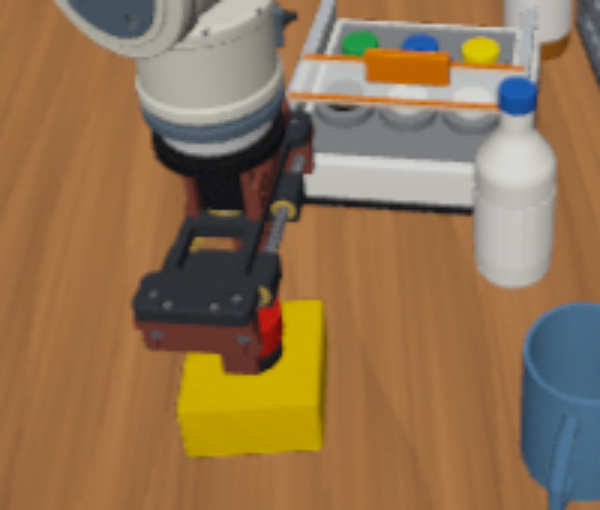

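The fingers hold the cap, halfway through the twist, and everything moves freely. Finishing the twist and rise.

```bash
python3 -m creep '{"delta_pos":[[0,0,-0.0004],[0,0,-0.0008],[0,0,-0.0008],[0,0,-0.0008],[0,0,-0.0008],[0,0,-0.0008],[0,0,-0.0004],[0,0,0],[0,0,0],[0,0,0],[0,0,0]],"twist":[[0,0,4],[0,0,6],[0,0,6],[0,0,6],[0,0,6],[0,0,6],[0,0,4],[0,0,2],[0,0,0],[0,0,0],[0,0,0]]}' 0.3; python3 -c "
from h import *
go(448,-296,58);print(get_obs()['moment'])"
```

```text
t: 7.17
ee_pos: [448.2, -297.2, 66.5]
orientation: [2.835, -1.351, 0.0]
ft_force: [-0.9, -5.7, -6.1]
width: 43.5
grasp_force: 30.0
t 7.17 pos [ 448.2 -297.2   66.5] yaw_y -141.0 q [-0.61  0.53  1.91 -0.    0.7   1.85] F [-0.9 -5.7 -6.1] w 43.5 z [-3.0e-04 -1.1e-03 -1.0e+00]
delta tool mm [-1.1 -0.6  8.5]
[-0.9133876   0.26621342  0.84313997]
```

```bash
python3 -m creep '{"delta_pos":[[0,0,0],[0,0,0],[0,0,0],[0,0,0],[0,0,0],[0,0,0],[0,0,0],[0,0,0],[0,0,-0.008],[0,0,-0.016],[0,0,-0.02],[0,0,-0.016],[0,0,-0.006],[0,0,0],[0,0,0]],"twist":[[0,0,0],[0,0,0],[0,0,0],[0,0,0],[0,0,0],[0,0,0],[0,0,0],[0,0,0],[0,0,0],[0,0,0],[0,0,0],[0,0,0],[0,0,0],[0,0,0],[0,0,0]]}' 1
python3 -m creep '{"delta_pos":[[0,0,0],[0,0,0],[0,0,0],[0,0,0],[0,0,0],[0,0,0],[0,0,0],[0,0,0],[0,0,0],[0,0,0],[0,0,0],[0,0,0],[0,0,0],[0,0,0],[0,0,0],[0,0,0],[0,0,0],[0,0,0],[0,0,0],[0,0,0]],"twist":[[0,0,-3],[0,0,-6.5],[0,0,-7],[0,0,-7],[0,0,-7],[0,0,-7],[0,0,-7],[0,0,-7],[0,0,-7],[0,0,-7],[0,0,-7],[0,0,-7],[0,0,-7],[0,0,-7],[0,0,-7],[0,0,-7],[0,0,-7],[0,0,-6.5],[0,0,-3],[0,0,0]]}' 0
python3 -c "
from h import *
go(531,28,130)
p,d=get_image('top');cv2.imwrite('pics/t1.png',cv2.resize(p[170:320,220:450],None,fx=3.4,fy=3.4)[:,:,::-1])"
```

```text
t: 8.42
ee_pos: [448.4, -296.6, 132.9]
orientation: [2.833, -1.357, 0.001]
ft_force: [0.2, -0.2, -0.1]
width: 87.7
grasp_force: 0.0
t: 10.08
ee_pos: [447.6, -296.1, 131.5]
orientation: [-2.525, -1.866, 0.001]
ft_force: [0.2, 0.3, -0.3]
width: 0.3
grasp_force: 0.0
t 10.08 pos [ 447.6 -296.1  131.5] yaw_y -17.1 q [-0.61  0.42  1.89 -0.    0.83 -0.31] F [ 0.2  0.3 -0.3] w 0.3 z [-0.002   0.0013 -1.    ]
delta tool mm [334.3 -15.5   1.8]
```

View pics/t1.png

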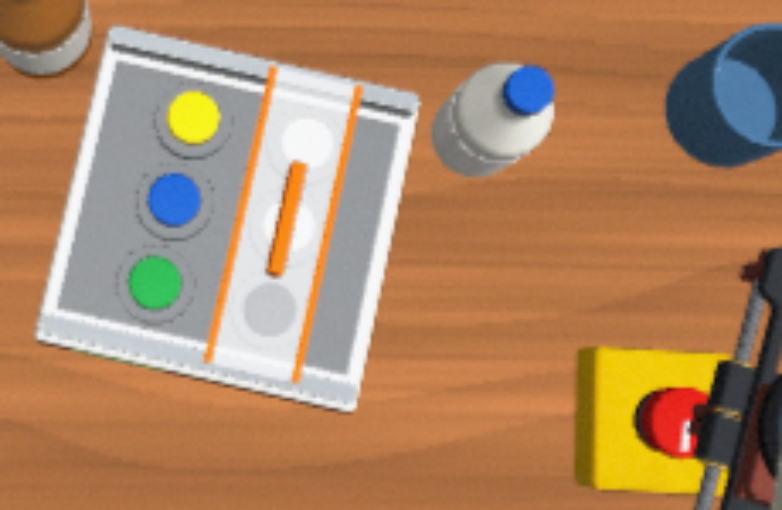

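The scene is unchanged, the gripper stands over the stop, and its long side runs along the tool y axis. Moving above green, then checking the stop's height.

```bash
python3 -m creep '{"delta_pos":[[0.01,0,0],[0.022,-0.001,0],[0.03,-0.0015,0],[0.03,-0.0015,0],[0.03,-0.0015,0],[0.03,-0.0015,0],[0.03,-0.0015,0],[0.03,-0.0015,0],[0.03,-0.0015,0],[0.03,-0.0015,0],[0.03,-0.0015,0],[0.022,-0.001,0],[0.01,0,0],[0,0,0],[0,0,0]],"twist":[[0,0,0],[0,0,0],[0,0,0],[0,0,0],[0,0,0],[0,0,0],[0,0,0],[0,0,0],[0,0,0],[0,0,0],[0,0,0],[0,0,0],[0,0,0],[0,0,0],[0,0,0]]}' 0
python3 - <<'E'
from h import *
go(531,28,75)
p,d=get_image('top')
c=camera_params("top");K=c["camera_matrix"];E=c["extrinsics"]
v,u=np.mgrid[:420,:560];P=np.stack([(u-K[0,2])/K[0,0]*d,(v-K[1,2])/K[1,1]*d,d],-1)@E[:3,:3].T+E[:3,3]
d0=np.load("top0.npy");print("stop depth now/before",d[286:302,412:430].min(),d0[286:302,412:430].min(),np.median(d[289:298,416:426]),np.median(d0[289:298,416:426]))
cv2.imwrite('pics/t2.png',cv2.resize(p[150:320,200:450],None,fx=3,fy=3)[:,:,::-1])
E
```

```text
t: 11.38
ee_pos: [531.8, 27.2, 132.5]
orientation: [-2.528, -1.865, 0.001]
ft_force: [-0.3, 0.1, -0.0]
width: 0.3
grasp_force: 0.0
t 11.38 pos [531.8  27.2 132.5] yaw_y -17.1 q [ 0.03  0.42  1.9  -0.    0.83  0.33] F [-0.3  0.1 -0. ] w 0.3 z [-8.e-04 -3.e-04 -1.e+00]
delta tool mm [ 0.6 -1.  57.5]
stop depth now/before 922.8215 922.4546 928.5485 928.7086
```

View pics/t2.png

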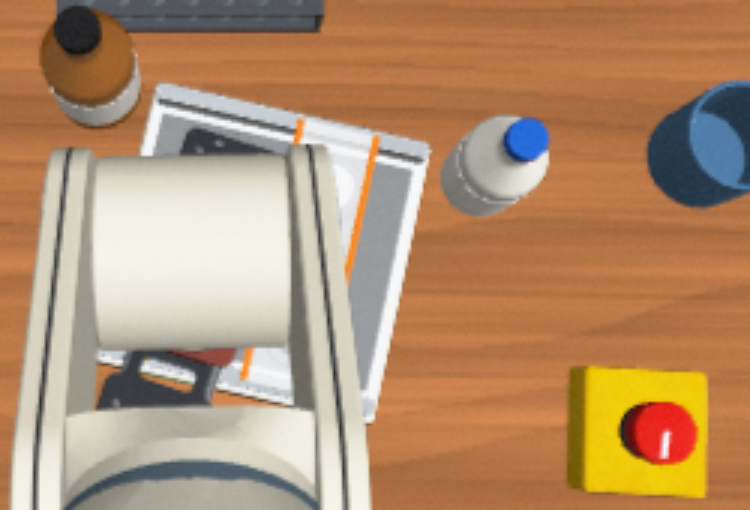

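The stop is back up at its original depth and its mark has returned. Pressing green, with a slow final approach.

```bash
python3 -m creep '{"delta_pos":[[0,0,0.01],[0,0,0.016],[0,0,0.016],[0,0,0.012],[0,0,0.006],[0,0,0.003],[0,0,0.003],[0,0,0.003],[0,0,0.002],[0,0,0.001],[0,0,0],[0,0,0],[0,0,0]],"twist":[[0,0,0],[0,0,0],[0,0,0],[0,0,0],[0,0,0],[0,0,0],[0,0,0],[0,0,0],[0,0,0],[0,0,0],[0,0,0],[0,0,0],[0,0,0]]}' 0
```

```text
t: 12.52
ee_pos: [532.0, 26.5, 65.4]
orientation: [2.528, 1.865, -0.001]
ft_force: [-18.2, -4.2, 52.4]
width: 0.7
grasp_force: 26.4
```

Green stopped at 65.4 mm with 52 N, short of the expected 62 mm. I'll back off and check the housing height in the first depth image.

```bash
python3 -m creep '{"delta_pos":[[0,0,-0.006],[0,0,-0.01],[0,0,-0.01],[0,0,0],[0,0,0]],"twist":[[0,0,0],[0,0,0],[0,0,0],[0,0,0],[0,0,0]]}' 0
python3 - <<'E'
from h import *
d=np.load("top0.npy");go(531,28,75)
c=camera_params("top");K=c["camera_matrix"];E=c["extrinsics"]
v,u=np.mgrid[:420,:560];P=np.stack([(u-K[0,2])/K[0,0]*d,(v-K[1,2])/K[1,1]*d,d],-1)@E[:3,:3].T+E[:3,3]
np.set_printoptions(linewidth=200)
print("green z"); print(P[238:282:2,247:293:2,2].round().astype(int))
for a,b in((253,265),(228,271),(204,276)):
    Q=P[a-14:a+15,b-14:b+15].reshape(-1,3);Q=Q[(Q[:,2]>66)&(Q[:,2]<72)];print("cap",Q.mean(0).round(1),len(Q),Q.min(0).round(1),Q.max(0).round(1))
E
```

```text
t: 12.93
ee_pos: [533.1, 27.2, 87.5]
orientation: [2.528, 1.864, 0.003]
ft_force: [0.2, 0.5, -0.1]
width: 0.7
grasp_force: 0.0
t 12.93 pos [533.1  27.2  87.5] yaw_y -17.2 q [0.03 0.49 1.92 0.   0.73 0.33] F [ 0.2  0.5 -0.1] w 0.7 z [ 2.e-03  2.e-04 -1.e+00]
delta tool mm [ 0.2 -2.2 12.5]
green z
[[  51   50   50   49   50   50   52   52   51   64   59   63   63   60   64   60   50   45   52   51   51   82   80]
 [  52   53   47   50   48   50   51   51   52   52   49   59   61   58   52   50   52   51   52   51   50   83   82]
 [  51   47   52   53   47   51   50   50   61   64   58   53   52   51   52   48   48   50   49   50   51   81   79]
 [  48   50   51   50   50   51   62   60   59   64   64   62   62   49   49   49   50   46   51   52   80   84   80]
 [  49   51   54   50   51   57   60   63   69   69   70   62   64   63   51   50   51   51   49   48   81   81   81]
 [  48   51   49   52   58   59   59   73   75   72   75   69   67   61   60   50   50   50   48   54 1028   78   81]
 [  50   52   47   50   57   67   73   71   73   70   70   68   70   62   64   50   50   50   5
[... 1297 characters left out ...]
81   81   82   85   76]
 [  36   37   46   46   44   49   46   74   73   73   76   75   75   75   77   72   72   83   79   81   78   80   80]
 [   4   -1   -1   -1   -1   37   42   51   53   51   50   74   75   74   77   76   75   80   79   81   81   80   79]
 [   1   -3   -3 1028    0   -3    1   -2    1   41   47   47   47   51   50   45   76   75   76   73   76   82   79]
 [   0   -4   -2   -3    0   -5    0 1028   -2   -2   -5   -2    0   10   33   48   47   48   50   51   75   76   78]]
cap [530.7  28.3  70.1] 133 [500.6  11.5  66.6] [545.5  53.4  72. ]
cap [582.8  17.   70.1] 126 [567.1   1.4  66.6] [599.3  31.5  72. ]
cap [637.5   4.8  70.1] 131 [621.  -21.6  66.1] [667.8  21.5  71.9]
```

Depth shows the caps at about 71 mm and the rail at 75–76 mm as specified. The key was therefore probably fully down at 65.4. A second, gentle press with force readings will confirm it.

```bash

python3 -m creep '{"delta_pos":[[0,-0.0015,0.006],[0,0,0.006],[0,0,0.002],[0,0,0],[0,0,0]],"twist":[[0,0,0],[0,0,0],[0,0,0],[0,0,0],[0,0,0]]}' 0 | grep -E "pos|force"
python3 -m creep '{"delta_pos":[[0,0,0.002],[0,0,0],[0,0,0]],"twist":[[0,0,0],[0,0,0],[0,0,0]]}' 0| grep -E "pos|ft_force"
python3 -m creep '{"delta_pos":[[0,0,0.002],[0,0,0],[0,0,0]],"twist":[[0,0,0],[0,0,0],[0,0,0]]}' 0| grep -E "pos|ft_force"
python3 -m creep '{"delta_pos":[[0,0,0.002],[0,0,0],[0,0,0]],"twist":[[0,0,0],[0,0,0],[0,0,0]]}' 0| grep -E "pos|ft_force"
python3 -m creep '{"delta_pos":[[0,0,0.002],[0,0,0],[0,0,0]],"twist":[[0,0,0],[0,0,0],[0,0,0]]}' 0| grep -E "pos|ft_force"
python3 -m creep '{"delta_pos":[[0,0,0.001],[0,0,0],[0,0,0]],"twist":[[0,0,0],[0,0,0],[0,0,0]]}' 0| grep -E "pos|ft_force"
```

```text
ee_pos: [530.1, 27.6, 72.0]
ft_force: [-1.4, -0.5, 2.4]
grasp_force: 0.8
ee_pos: [530.6, 27.5, 70.7]
ft_force: [-1.6, -0.2, 2.9]
ee_pos: [530.8, 27.5, 68.8]
ft_force: [-1.0, -0.0, 4.0]
ee_pos: [530.9, 27.5, 66.8]
ft_force: [-2.3, 0.4, 4.4]
ee_pos: [531.0, 27.5, 66.1]
ft_force: [-6.1, 0.5, 18.9]
ee_pos: [531.0, 27.5, 65.9]
ft_force: [-8.9, -0.1, 28.1]
```

The spring travels from 72 to 66 mm and then hits a hard stop, so green is fully pressed. Retracting and moving to blue.

```bash
python3 -m creep '{"delta_pos":[[0,0,-0.006],[0,0,-0.012],[0,0,-0.008],[0,0,0],[0,0,0]],"twist":[[0,0,0],[0,0,0],[0,0,0],[0,0,0],[0,0,0]]}' 0
python3 -c "
from h import *
go(583.5,16.9,74)"
```

```text
t: 15.02
ee_pos: [531.3, 27.5, 90.3]
orientation: [2.528, 1.864, 0.002]
ft_force: [0.0, -0.2, 0.2]
width: 0.6
grasp_force: 0.0
t 15.02 pos [531.3  27.5  90.3] yaw_y -17.2 q [ 0.03  0.48  1.92 -0.    0.74  0.33] F [ 0.  -0.2  0.2] w 0.6 z [ 0.0015  0.     -1.    ]
delta tool mm [ 5.2 53.  16.3]
```

```bash
python3 -m creep '{"delta_pos":[[0.001,0.01,0],[0.0015,0.016,0],[0.0015,0.016,0],[0.001,0.011,0],[0,0,0],[0,0,0.006],[0,0,0.008],[0,0,0.002],[0,0,0.002],[0,0,0.002],[0,0,0.002],[0,0,0.002],[0,0,0.001],[0,0,0],[0,0,0]],"twist":[[0,0,0],[0,0,0],[0,0,0],[0,0,0],[0,0,0],[0,0,0],[0,0,0],[0,0,0],[0,0,0],[0,0,0],[0,0,0],[0,0,0],[0,0,0],[0,0,0],[0,0,0]]}' 0
```

```text
t: 16.27
ee_pos: [582.3, 16.8, 66.1]
orientation: [-2.528, -1.864, 0.001]
ft_force: [-8.6, -0.4, 16.3]
width: 0.2
grasp_force: 8.5
```

Blue is at its hard stop too (66.1 mm, 16 N). I'll hold slightly deeper, then retract and compute the move to yellow.

```bash
python3 -m creep '{"delta_pos":[[0,0,0.001],[0,0,0],[0,0,0],[0,0,-0.006],[0,0,-0.012],[0,0,-0.008],[0,0,0],[0,0,0]],"twist":[[0,0,0],[0,0,0],[0,0,0],[0,0,0],[0,0,0],[0,0,0],[0,0,0],[0,0,0]]}' 0
python3 -c "
from h import *
go(637,5.2,74)"
```

```text
t: 16.93
ee_pos: [583.6, 16.7, 90.5]
orientation: [2.527, 1.864, 0.002]
ft_force: [0.1, -0.0, 0.1]
width: 0.5
grasp_force: 0.0
t 16.93 pos [583.6  16.7  90.5] yaw_y -17.2 q [0.01 0.54 1.8  0.   0.79 0.31] F [ 0.1 -0.   0.1] w 0.5 z [ 0.0019  0.     -1.    ]
delta tool mm [ 4.8 54.3 16.6]
```

```bash
python3 -m creep '{"delta_pos":[[0.001,0.01,0],[0.0015,0.016,0],[0.0015,0.016,0],[0.001,0.012,0],[0,0,0],[0,0,0.006],[0,0,0.008],[0,0,0.002],[0,0,0.002],[0,0,0.002],[0,0,0.002],[0,0,0.002],[0,0,0.002],[0,0,0],[0,0,0],[0,0,0]],"twist":[[0,0,0],[0,0,0],[0,0,0],[0,0,0],[0,0,0],[0,0,0],[0,0,0],[0,0,0],[0,0,0],[0,0,0],[0,0,0],[0,0,0],[0,0,0],[0,0,0],[0,0,0],[0,0,0]]}' 0
python3 -m creep '{"delta_pos":[[0,0,-0.006],[0,0,-0.012],[0,0,-0.02],[0,0,-0.02],[0,0,-0.02],[0,0,-0.008],[0,0,0],[0,0,0]],"twist":[[0,0,0],[0,0,0],[0,0,0],[0,0,0],[0,0,0],[0,0,0],[0,0,0],[0,0,0]]}' 0
python3 - <<'E'
from h import *
p,d=get_image('side');cv2.imwrite('pics/s4.png',p[:,:,::-1])
E
```

```text
t: 18.27
ee_pos: [635.5, 5.6, 66.1]
orientation: [-2.528, -1.864, 0.001]
ft_force: [-10.3, -0.2, 21.9]
width: 0.5
grasp_force: 10.8
t: 18.93
ee_pos: [636.1, 5.5, 149.9]
orientation: [2.528, 1.864, 0.001]
ft_force: [-0.8, -0.3, 0.2]
width: 0.2
grasp_force: 0.0
```

View pics/s4.png

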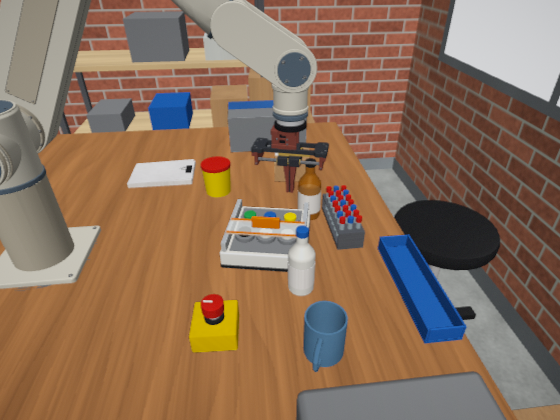

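The side view shows the stop up at (213,305), all three coloured keys up at about (250–290,216), and nothing moved. The gripper is clear of everything. Handing in.

```bash
python3 -c "
from workcell import *
print(close_job())"
```

```text
the job is handed in; nothing more can be done
None
```

The job is handed in and no verdict came back: I latched the stop and twisted it back up, then pressed green, blue and yellow to their hard stops in that order (green twice, to confirm it). The guard never needed moving, and nothing looked shifted in the last picture.

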